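# Shut the purge, load the drying rail and set the purge valve

### The job

First shut the purge valve fully (handle pointing straight forward). Then hang every sample carrier standing on the bench on the drying rail: enter its head at the rail's open end and slide it in, so that the carriers hang together, the first against the closed end and each next one against the one before. Only then open the valve again, turning its handle clockwise to the mark for the number of carriers on the rail (20 degrees of opening for each carrier). Let go of everything, and leave the bottles and the beaker where they are.

Things in the scene. Friction and masses are not known exactly. Their poses are not given: they have to be found in the camera images.
- carrier_0: steel sample carrier, loose, 0.2-0.33 kg; 2 to 4 of the four are present (absent: None). C-shaped from the side: foot plate 84 x 54 x 8 mm, front post 8 x 22 mm with a grip block on top, and 42 mm behind the post a stem 8 x 24 mm with a white T-head. Origin at the foot's underside below the stem; x from post to stem, y across, z up. Foot from x = -47 to +37, y = +-27 mm. Weight near the stem
- carrier_0_grip (a point): centre of the grey grip block of carrier_0, the carrier's highest part, 20 x 24 x 40 mm (x, y, z); 130 mm above the foot's underside, at x = -42 mm in the carrier's frame; axes as there. Closing the fingers along x on the 20 mm between its front and back faces holds the carrier level; pinched across y it would swing. The block stays wholly above the rail when the carrier is hung
- carrier_0_head (a point): middle of the underside of the white head of carrier_0: 55 mm above the foot's underside, 42 mm behind (+x) and 75 mm below the grip point; axes as the carrier's. Head 26 x 30 x 20 mm (x, y, z), above this point; the stem runs down from it
- carrier_1: steel sample carrier, loose, 0.2-0.33 kg; 2 to 4 of the four are present (absent: None). C-shaped from the side: foot plate 84 x 54 x 8 mm, front post 8 x 22 mm with a grip block on top, and 42 mm behind the post a stem 8 x 24 mm with a white T-head. Origin at the foot's underside below the stem; x from post to stem, y across, z up. Foot from x = -47 to +37, y = +-27 mm. Weight near the stem
- carrier_1_grip (a point): centre of the grey grip block of carrier_1, the carrier's highest part, 20 x 24 x 40 mm (x, y, z); 130 mm above the foot's underside, at x = -42 mm in the carrier's frame; axes as there. Closing the fingers along x on the 20 mm between its front and back faces holds the carrier level; pinched across y it would swing. The block stays wholly above the rail when the carrier is hung
- carrier_1_head (a point): middle of the underside of the white head of carrier_1: 55 mm above the foot's underside, 42 mm behind (+x) and 75 mm below the grip point; axes as the carrier's. Head 26 x 30 x 20 mm (x, y, z), above this point; the stem runs down from it
- carrier_2: steel sample carrier, loose, 0.2-0.33 kg; 2 to 4 of the four are present (absent: None). C-shaped from the side: foot plate 84 x 54 x 8 mm, front post 8 x 22 mm with a grip block on top, and 42 mm behind the post a stem 8 x 24 mm with a white T-head. Origin at the foot's underside below the stem; x from post to stem, y across, z up. Foot from x = -47 to +37, y = +-27 mm. Weight near the stem
- carrier_2_grip (a point): centre of the grey grip block of carrier_2, the carrier's highest part, 20 x 24 x 40 mm (x, y, z); 130 mm above the foot's underside, at x = -42 mm in the carrier's frame; axes as there. Closing the fingers along x on the 20 mm between its front and back faces holds the carrier level; pinched across y it would swing. The block stays wholly above the rail when the carrier is hung
- carrier_2_head (a point): middle of the underside of the white head of carrier_2: 55 mm above the foot's underside, 42 mm behind (+x) and 75 mm below the grip point; axes as the carrier's. Head 26 x 30 x 20 mm (x, y, z), above this point; the stem runs down from it
- carrier_3: steel sample carrier, loose, 0.2-0.33 kg; 2 to 4 of the four are present (absent: None). C-shaped from the side: foot plate 84 x 54 x 8 mm, front post 8 x 22 mm with a grip block on top, and 42 mm behind the post a stem 8 x 24 mm with a white T-head. Origin at the foot's underside below the stem; x from post to stem, y across, z up. Foot from x = -47 to +37, y = +-27 mm. Weight near the stem
- carrier_3_grip (a point): centre of the grey grip block of carrier_3, the carrier's highest part, 20 x 24 x 40 mm (x, y, z); 130 mm above the foot's underside, at x = -42 mm in the carrier's frame; axes as there. Closing the fingers along x on the 20 mm between its front and back faces holds the carrier level; pinched across y it would swing. The block stays wholly above the rail when the carrier is hung
- carrier_3_head (a point): middle of the underside of the white head of carrier_3: 55 mm above the foot's underside, 42 mm behind (+x) and 75 mm below the grip point; axes as the carrier's. Head 26 x 30 x 20 mm (x, y, z), above this point; the stem runs down from it
- rail_mouth (a point): open end of the fixed aluminium drying rail, on its middle line, level with the top of the lips on which heads ride (85 mm above the worktop). y along the rail to the closed end, x across to the rear, z up. C-section 250 mm long, 40 mm wide, top 27 mm above this point; inside 34 mm wide, 24 mm high above the lips; slot 16 mm wide underneath, lips 4.5 mm thick; no lead-in flare
- rail_stop (a point): same line at the closed end, on the end plate's inner face; axes as rail_mouth. First carrier home: foot touches the plate, head point 27 mm before it; further ones foot to foot, 54 mm apart. A hung carrier's head point is at this level, its foot 30 mm above the worktop, its post in front (-x) of the rail. The rail's rear posts stand 55 to 69 mm behind the line
- valve_axis (a point): on the upright axis of the brass purge valve beyond the closed end, level with the handle grip's middle, 36 mm above a grey scale disc of 62 mm radius; axes as rail_mouth. Five black marks on the disc, 20 degrees apart: the first where the handle points when shut (forward, -x of this frame), then clockwise for one, two, three and four carriers
- valve_grip (a point): middle of the black upright grip on the valve handle, 60 mm from the valve axis: 36 mm long (x, radial), 14 mm thick (y), 32 mm high (z); x points to the valve axis, z up. It stands on a steel bar whose underside is 15 mm above the disc
- valve_handle (a joint): valve handle angle in rad: 0 shut, handle pointing forward; grows clockwise seen from above (the handle swings away from the rail), stop at 1.6; starts left open at 0.5 to 1.5, stays where it is left (friction about 0.08 N m). 20 degrees (0.349 rad) per carrier
- dropper_a: white screw-capped bottle, 33 mm across, 78 mm high, standing to the left of the valve; a bystander, leave alone; origin at its underside
- dropper_b: second such bottle, standing behind the rail; a bystander, leave alone; origin at its underside
- beaker: empty clear beaker, 75 mm across, 95 mm high, at the right; a bystander, leave alone; origin at its underside
- brown_bottle: brown dropper bottle, 53 mm across, 141 mm high, behind the closed end of the rail; a bystander, leave alone; origin at its underside

How it is judged:
By the outcome, as a careful person would: the job done as asked, in the order asked, and still so for the second after the job is handed in, with the robot touching nothing.
Of carrier_0, carrier_1, carrier_2, carrier_3 only 2 to 4 are there at a start; the rules pass over those that are not, and their reading is None.
At some moment in a run one of carrier_0, carrier_1, carrier_2, carrier_3 may be knocked a few centimetres aside while the robot is not near it.
Once in a run the grip may slacken for a moment while it holds something.
It also fails if it takes over 210 s, if anything falls off the work surface, if the arm or the gripper's body presses on something with over 40 N, if the wrist force passes 120 N, or if a joint passes its speed limit or range.

### The arm

A 6-joint arm with a two-finger parallel gripper is mounted at the origin on a cart in front of the work surface, level with it; the furniture and walls round the work are solid. World frame = base frame: x ahead of the robot, y to its left, z up, the work surface at z = 0. Lengths are in mm, angles in rad, forces in N, time in s.
With the tool pointing down it reaches from about 300 to 775 mm from the base axis. Payload 14.6 kg.
Tool frame: the origin (TCP) lies on the centre line of the jaws, within the pads' length; the fingertips stand 19 mm ahead of it and the grasp point (between the pads) is the TCP (bot.tip_reach is the distance from the TCP to the fingertips, in mm); z points along the fingers, y is the line along which they close (so a half turn about z gives the same grasp; the last joint's range is limited). The gripper opens to 85 mm and grips with 20 to 120 N. Pads are 22 mm wide; open, the fingers measure 114 mm over their backs; the gripper's body (76 mm by 85 mm) begins 54 mm behind the grasp point. The pads swing forward as they close: fully open they stand 13 mm farther back than shut.
Start: joints at [1.198, 0.3, 1.521, -0, 1.321, -0.067], TCP at [165.578, 524.474, 250.281] pointing down, gripper open.
Joint ranges: [-3.03, 3.03], [-0.79, 2.21], [0.23, 2.52], [-1.04, 4.18], [0, 3.07], [-2.55, 2.55]. Speed limits (rad/s): [2.22, 2.22, 2.57, 3.14, 3.14, 3.14].

### API

Orientations are given as a unit quaternion [w, x, y, z].
In Python, from rig import bot gives the robot as it stands. Calls block until the motion is done:
- bot.move_to(position, orientation): joint-space move of the TCP to a pose.
- bot.servo_line(position, attitude=None, speed=150, until_force=None): straight line of the TCP; attitude=None keeps the orientation; speed is the mean speed in mm/s. With until_force (N) it stops when the force on the tool has changed by that much, and returns True; else False.
- bot.move_joints(angles): joint-space move.
- bot.move_gripper(opening, grip_force=None): finger opening in mm; grip_force is the grip in N (None keeps the last); returns when the fingers have stopped.
- bot.dwell(seconds).
- bot.ik(position, orientation): joint angles nearest the present ones, or None.
- bot.read_state(): the state.
- bot.read_camera(name): name is "side" or "top" or "wrist"; returns a dict with "image" (480x640x3 uint8, blue, green, red), "depth" (480x640 float32, mm along the optical axis (not along the pixel's ray), 0 where there is no reading), "fovy" (degrees; the focal length in pixels is half the picture's height over the tangent of half this angle, whatever the lens; pixels are square), "cx", "cy" (the principal point, pixels), "eye" and "attitude" of the camera in the world; the wrist camera has in their place "mount" (4x4, takes a point from camera to tool coordinates, whose origin is the TCP and whose axes are the flange's). Camera axes: x right, y down, z forward; pixel columns grow to the right and rows downward; lengths in mm; the calibration is good to about 2 mm. A picture is of the moment at which its call begins: read the wrist's pose just before it.
A pose or a line that the arm cannot do raises bot.MotionError and nothing moves.
- bot.finish_job(): hands the job in; it is judged then, once.
The state is a dict: "clock": time; "joint_positions": joint angles; "qvel": joint speeds; "effort": joint torques, N m; "ee_pos": TCP position; "tool_rot": TCP orientation; "ft_force": force on the tool from outside, world axes, zero at the start; "moment": the same for the moment, N m; "grip_width": finger opening in mm; "grip_force": force on a finger pad.
Only numpy, scipy, OpenCV 4.12 (cv2) and the standard library are available. Lean on these libraries where they do the work, as an engineer would, in place of code of your own. Each camera call takes 0.05 s, during which the arm holds its last target. There are 200 camera calls.

## Working session

There is one attempt and no reset: what is moved stays moved. The work goes in short steps, each a Python script; the robot and the scene stay as the last script left them, time stands still between calls to the robot, and variables do not carry over. Pictures are saved under pics/ and viewed, at most 14 in all, crops included, and the job is handed in when it is done.

```bash
ls; mkdir -p pics; python3 - <<'E'
from rig import bot
import cv2,numpy as np
for n in("side","top"):
    c=bot.read_camera(n); cv2.imwrite(f"pics/{n}0.png",c["image"]); np.savez(f"pics/{n}0.npz",**c)
    print(n,c["fovy"],c["cx"],c["cy"],c["eye"],c["attitude"],(c["depth"]>0).mean())
c=bot.read_camera("wrist");print(c["fovy"],c["cx"],c["cy"],c["mount"])
s=bot.read_state();print(s)
E
```

```text
pics
side 44.27531807901441 312.4219024218319 227.99883681595293 [  60.91440281 1179.21535268  873.69407401] [ 0.07928573 -0.15918467  0.85150538 -0.49326728] 0.9959635416666667
top 44.96813195723043 307.060933407197 232.2564891021299 [ 178.17154071  -25.46828302 1664.88973002] [ 0.07581473 -0.692207    0.71332414 -0.07918507] 0.9960286458333333
70.88730148854238 315.801222210882 237.9685464946893 [[ 1.04497457e-05 -9.59203931e-01 -2.82715084e-01  7.21605960e+01]
 [ 9.99999964e-01 -6.62219616e-05  2.61641898e-04 -7.69197801e-01]
 [-2.69689884e-04 -2.82715077e-01  9.59203895e-01 -1.22680949e+02]
 [ 0.00000000e+00  0.00000000e+00  0.00000000e+00  1.00000000e+00]]
{'clock': 0.15, 'joint_positions': array([ 1.19837945e+00,  3.00319974e-01,  1.52144237e+00, -3.85674820e-05,
        1.32071915e+00, -6.65747864e-02]), 'qvel': array([-0.00022132, -0.00135929, -0.00327504,  0.00015204, -0.00017114,
        0.00150619]), 'effort': array([-7.32070894e-04, -5.43671715e+01, -3.61882138e+01, -6.72287706e-05,
        3.27862857e-03,  3.22316066e-05]), 'ee_pos': array([165.53919914, 524.32013289, 249.86289658]), 'tool_rot': array([-7.85334185e-05,  1.52320994e-01,  9.88330975e-01, -4.37825019e-04]), 'ft_force': array([-0.26395485,  0.37124932, -0.53918422]), 'moment': array([ 0.01309   , -0.04161923, -0.03933826]), 'grip_force': 0.0, 'grip_width': 85.49045500875059}
```

View pics/side0.png

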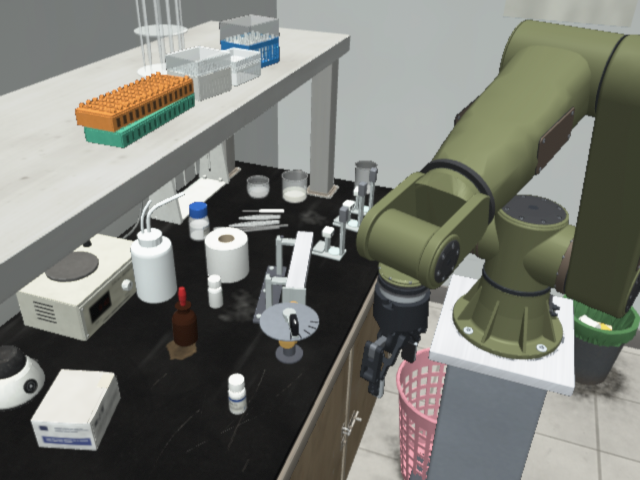

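View pics/top0.png

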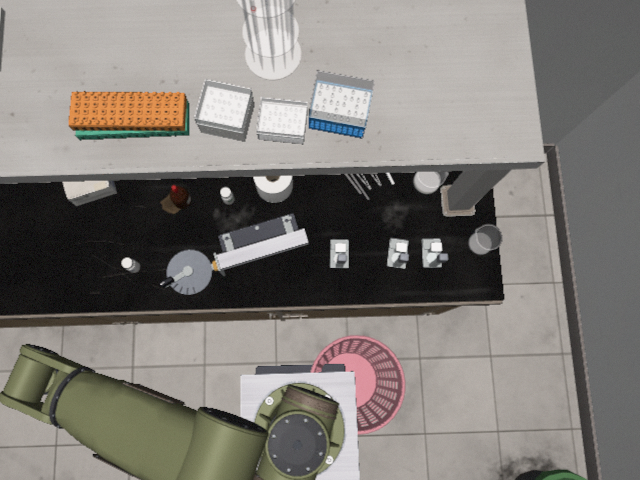

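The side view shows the valve disc at about (290,322), the rail from (290,290) to (303,235), and carriers near (328,243), (347,217) and (368,190). The top view shows the disc at (189,271), the rail from mouth (307,237) to closed end (215,263), and three carriers at (340,252), (398,252) and (433,252). The beaker is at (485,238).

```bash
cat > h.py <<'E'
import numpy as np,cv2
from scipy.spatial.transform import Rotation as R
def rot(q): return R.from_quat(np.roll(np.asarray(q,float),-1)).as_matrix()
def load(n): return dict(np.load(n,allow_pickle=True))
def pose(c,st=None):
    if "mount" in c:
        T=np.eye(4);T[:3,:3]=rot(st["tool_rot"]);T[:3,3]=st["ee_pos"];T=T@c["mount"];return T[:3,:3],T[:3,3]
    return rot(c["attitude"]),np.asarray(c["eye"])
def cloud(c,st=None):
    A,e=pose(c,st);f=240/np.tan(np.radians(float(c["fovy"]))/2);v,u=np.mgrid[:480,:640]
    d=c["depth"];P=np.stack([(u-c["cx"])/f*d,(v-c["cy"])/f*d,d],-1);return P@A.T+e
def ray(c,u,v,z,st=None):
    A,e=pose(c,st);f=240/np.tan(np.radians(float(c["fovy"]))/2)
    r=A@np.array([(u-c["cx"])/f,(v-c["cy"])/f,1]);return e+r*(z-e[2])/r[2]
E
python3 - <<'E'
from h import *
np.set_printoptions(precision=1,suppress=True)
im=cv2.imread("pics/top0.png");cv2.imwrite("pics/topc.png",cv2.resize(im[200:305,115:515],(800,210*1),interpolation=cv2.INTER_CUBIC) if 0 else np.vstack([cv2.resize(im[205:305,115:315],(800,400),interpolation=2)[:300],cv2.resize(im[220:290,315:515],(800,280),interpolation=2)]))
for n in("top","side"):
    c=load(f"pics/{n}0.npz");P=cloud(c);np.save(f"pics/{n}P.npy",P)
    m=(P[...,0]>250)&(P[...,0]<750)&(abs(P[...,1])<700)&(c["depth"]>0)&(P[...,2]<200)
    # grid of heights: clusters > 20mm
    hi=(m&(P[...,2]>12)).astype(np.uint8)
    k,l,s,ce=cv2.connectedComponentsWithStats(hi)
    print(n,"table z",np.median(P[m&(P[...,2]<12)][:,2]))
    for i in range(1,k):
        if s[i,4]>25:
            q=P[l==i];print(s[i],q.min(0),q.max(0),np.median(q,0))
c=load("pics/topP.npy") if 0 else np.load("pics/topP.npy")
print("shelf",c[100,320],c[160,200],c[160,450])
E
```

```text
top table z -1.5985546604000547
[447 171  42  41 764] [ 597.5 -522.4   12. ] [ 671.8 -454.8  199.8] [ 604.1 -461.2  110.6]
[414 172  35  22 577] [ 650.6 -449.6   12.3] [ 719.1 -359.1   89.7] [ 687.4 -402.    27.9]
[254 176  39  26 804] [639.6  -0.7  12.3] [717.2 106.6 109.7] [663.3  50.9  97.9]
[ 63 181  53  24 914] [647.6 523.1  12. ] [719.7 660.9  78. ] [680.2 592.2  64.6]
[170 185  22  24 361] [630.1 299.4  12.2] [681.3 352.1 144.8] [647.7 319.3  70.9]
[221 188  13  16 157] [639.5 174.   14.2] [669.1 203.4  86.1] [650.7 187.8  71.9]
[ 160  216  149   79 3576] [366.6 -40.1  12.1] [597.3 353.6 154.2] [460.7 200.3 105.5]
[469 225  34  31 572] [ 464.5 -578.5   12.2] [ 535.1 -505.   100.8] [ 501.8 -546.6   60.9]
[332 239  17  29 339] [ 434.5 -157.3   12.1] [ 524.6 -109.3  159. ] [ 481.5 -128.9   71.6]
[391 239  18  28 360] [ 430.7 -331.5   12. ] [ 519.  -279.9  156.3] [ 475.4 -294.3   71.2]
[424 239  19  21 239] [ 456.1 -425.    12.2] [ 516.  -375.2   81.9] [ 488.  -394.4   25.8]
[426 254  23  13 161] [ 428.4 -421.8   12.2] [ 459.  -380.2  157.3] [ 436.3 -393.8  129.8]
[122 258  18  15
[... 179 characters left out ...]
-461.8  108.9]
[ 313  160   65   95 1846] [ 427.6 -587.2   12. ] [ 536.2 -103.1  155.8] [ 473.  -292.2   72.4]
[282 169  26  33 735] [ 649.4 -454.2   12.3] [ 734.  -352.9   89.1] [ 688.4 -377.4   58.3]
[ 205  227   44   79 2384] [637.6  -4.1  12. ] [748.  211.1 108.4] [670.2  93.2  76.6]
[ 256  231   63  124 4135] [365.8 -40.5  12. ] [585.2 358.1 149.7] [457.2 214.6  97.1]
[ 172  286   26   59 1005] [627.9 302.3  12.1] [680.5 357.5 142.4] [649.  338.4  65.2]
[  31  370   89   77 4601] [647.4 521.8  12. ] [750.  675.2  74.3] [695.8 624.3  66.9]
[228 373  19  38 594] [443.9 448.8  12.1] [476.2 482.1  81.5] [455.7 474.   52.9]
shelf [682.6 -67.9 602.2] [603.  187.5 496. ] [ 586.8 -343.2  497.1]
```

View pics/topc.png

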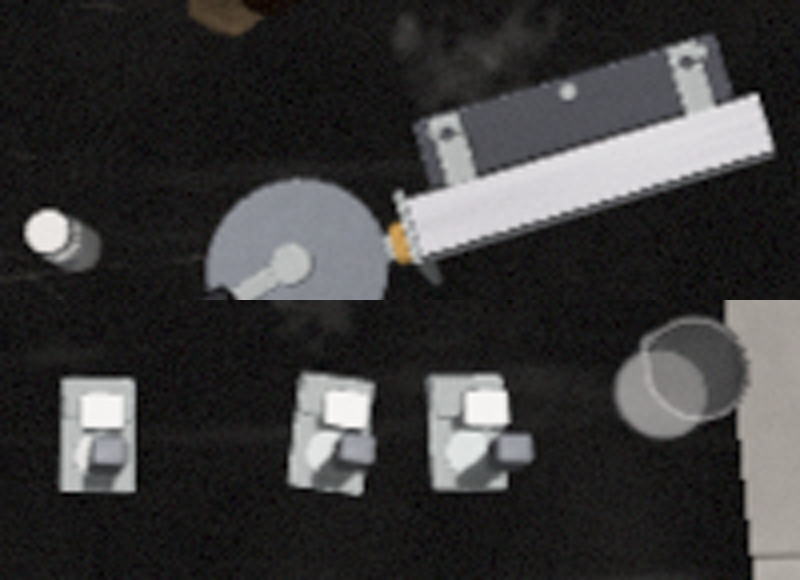

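The crop confirms three carriers, the middle one slightly turned. The rail is yawed, with its mouth on the right, and the valve handle points forward and left.

```bash
cat > meas.py <<'E'
from h import *
np.set_printoptions(precision=1,suppress=True)
def rect(q):
    (c,wh,a)=cv2.minAreaRect(q[:,:2].astype(np.float32)); return np.r_[c,sorted(wh),a]
if __name__=="__main__":
  for n in("top","side"):
    P=np.load(f"pics/{n}P.npy");X,Y,Z=P[...,0],P[...,1],P[...,2]
    im=load(f"pics/{n}0.npz")["image"].astype(int);sat=im.max(-1)-im.min(-1);br=im.min(-1)
    print(n)
    m=(X>400)&(X<560)&(Y>-60)&(Y<270)&(Z>104)&(Z<120)&(br>150)
    k,l,s,_=cv2.connectedComponentsWithStats(m.astype(np.uint8));m=l==1+s[1:,4].argmax()
    r=rect(P[m]);u=np.linalg.svd(P[m][:,:2]-P[m][:,:2].mean(0),full_matrices=0)[2][0];print("railtop",r,np.median(Z[m]),u)
    m=(X>340)&(X<500)&(Y>190)&(Y<400)
    h,b=np.histogram(Z[m],np.arange(12,170,4));print(dict((int(x),y) for x,y in zip(b,h) if y>15))
    for y0 in(-130,-300,-398):
      w=(abs(Y-y0)<34)&(X>420)&(X<535)
      for nm,a,bb in(("foot",4,13),("head",66,84),("grip",142,160)):
        mm=w&(Z>a)&(Z<bb)&(br>(60 if nm!="head" else 130))
        if mm.sum()>8:print(nm,mm.sum(),rect(P[mm]),np.median(P[mm],0))
E
python3 meas.py
```

```text
top
railtop [500.8  92.4  77.5 254.3  15.5] 111.4716584868163 [ 0.3 -1. ]
{76: np.int64(17), 80: np.int64(22), 84: np.int64(73), 88: np.int64(354), 92: np.int64(617), 96: np.int64(321), 100: np.int64(45), 104: np.int64(23), 108: np.int64(66), 112: np.int64(106), 116: np.int64(71), 120: np.int64(28), 140: np.int64(23), 144: np.int64(29)}
foot 144 [ 483.4 -130.1   52.4   84.2   87.4] [ 468.5 -117.3    8.2]
head 98 [ 487.5 -132.1   27.3   28.3   87.1] [ 487.9 -131.9   74. ]
grip 66 [ 444.7 -128.7   20.3   21.5   89.8] [ 445.7 -128.6  149.6]
foot 152 [ 478.  -299.5   54.1   83.9   78.4] [ 466.4 -284.9    8.6]
head 97 [ 468.4 -297.4   29.9   57.5   76.8] [ 483.8 -300.9   73.8]
grip 63 [ 442.6 -293.3   19.    21.9   80. ] [ 441.8 -293.4  149.1]
foot 170 [ 477.2 -400.7   60.1   87.    88.4] [ 465.8 -387.4    8.3]
head 93 [ 480.  -399.    25.5   28.    88.4] [ 480.  -397.7   73.9]
grip 58 [ 438.4 -398.3   17.1   23.3   85.2] [ 438.  -398.3  148.5]
side
railtop [504.9  95.5  92.8 261.4  16.6] 113.11906671944132 [-0.3  1. ]
{12: np.int64(19), 24: np.int64(16), 60: np.int64(21), 64: np.int64(19
[... 238 characters left out ...]
nt64(29), 132: np.int64(16), 136: np.int64(17), 140: np.int64(16), 144: np.int64(69)}
foot 200 [ 481.8 -129.5   65.6   91.     3.2] [ 470.7 -114.4    9.3]
head 100 [ 471.4 -131.1   38.6   58.1    5. ] [ 482.8 -122.4   74.5]
grip 58 [ 443.7 -127.1   20.8   27.    81.6] [ 443.2 -122.7  148.2]
foot 105 [ 473.8 -284.5   66.7   75.7   39.6] [ 469.2 -281.2    9. ]
head 74 [ 467.  -295.3   33.3   59.9   75.3] [ 477.4 -294.    75.4]
grip 44 [ 440.4 -290.1   20.1   30.4   16.7] [ 439.8 -287.1  149.6]
foot 58 [ 462.6 -391.4   40.7   66.6   59.9] [ 468.8 -387.6    9.5]
head 35 [ 469.2 -389.4   33.6   66.3   62.3] [ 483.8 -389.8   74. ]
grip 42 [ 437.2 -396.    18.6   31.3   87.9] [ 436.7 -391.   149.8]
```

```bash
cat >> h.py <<'E'
def quat(psi): # tool down, tool x at world angle psi (deg)
    p=np.radians(psi);M=np.array([[np.cos(p),np.sin(p),0],[np.sin(p),-np.cos(p),0],[0,0,-1]])
    return np.roll(R.from_matrix(M).as_quat(),1)
def snap(bot,name,cam="wrist"):
    st=bot.read_state();c=bot.read_camera(cam);cv2.imwrite(f"pics/{name}.png",c["image"])
    P=cloud(c,st);np.savez(f"pics/{name}.npz",P=P,ee_pos=st["ee_pos"],tool_rot=st["tool_rot"],**c);return c,st,P
E
python3 - <<'E'
from rig import bot
from h import *
for n,p,psi in(("wv",[400,235,270],106),("wm",[460,20,270],106),("wc",[440,-300,260],90)):
    bot.move_to(p,quat(psi));bot.dwell(.3);snap(bot,n)
s=bot.read_state();print(s["clock"],s["joint_positions"])
cv2.imwrite("pics/w3.png",np.hstack([cv2.imread(f"pics/{n}.png")[::2,::2] for n in("wv","wm")]))
E
```

```text
4.7 [-6.66324087e-01  2.53090140e-01  1.55749453e+00  8.37844270e-06
  1.33088910e+00 -6.67126873e-01]
```

View pics/w3.png

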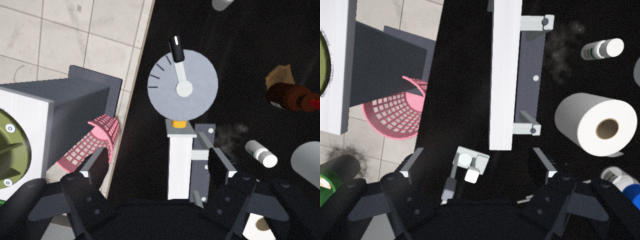

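View pics/wc.png

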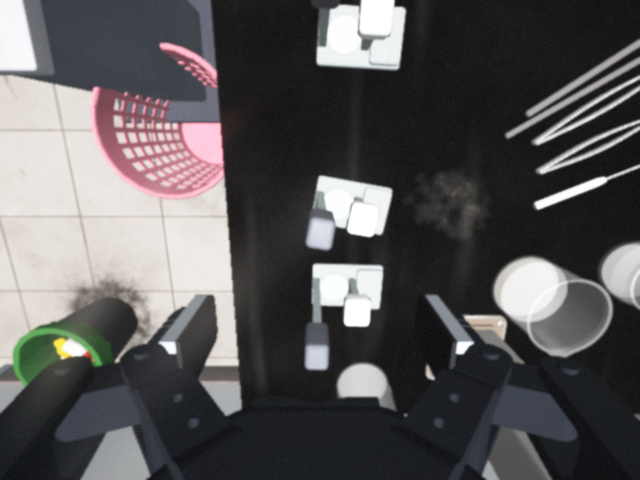

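The left half shows the disc at about (184,89) with the handle up at (176,48), and the marks on its front side. The right half shows the rail along column 500 with its mouth at row 150. The last picture shows three carriers, at (360,40), (350,210) and (340,300).

```bash
cat > m2.py <<'E'
from meas import *
from scipy.optimize import least_squares
def comp(m):
    k,l,s,_=cv2.connectedComponentsWithStats(m.astype(np.uint8));return l==1+s[1:,4].argmax()
def ld(n):
    d=load(f"pics/{n}.npz");im=d["image"].astype(int);P=d["P"];return d,P,im.min(-1),*np.moveaxis(P,-1,0)
def railline(n,y0,y1):
    d,P,br,X,Y,Z=ld(n)
    m=comp((X>380)&(X<580)&(Y>y0)&(Y<y1)&(Z>100)&(Z<124)&(br>110))
    return P[m]
if __name__=="__main__":
  a=np.radians(16)
  for n,y0,y1 in(("wm",-60,200),("wv",60,260)):
    q=railline(n,y0,y1);print(n,len(q),"z",np.median(q[:,2]),np.percentile(q[:,2],[5,95]))
    # bins along the rail: median of edges
    for it in range(3):
        u=np.array([-np.sin(a),np.cos(a)]);v=np.array([np.cos(a),np.sin(a)])
        t=q[:,:2]@u;w=q[:,:2]@v;b=np.floor(t/4);L=[];
        for k in np.unique(b):
            ww=w[b==k]
            if len(ww)>20:L.append((k*4+2,*np.percentile(ww,[1,99]),len(ww)))
        L=np.array(L);ok=abs(L[:,2]-L[:,1]-40)<4;f=np.polyfit(L[ok,0],(L[ok,1]+L[ok,2])/2,1);a-=f[0]
    print("yaw",np.degrees(a),"offset",np.median((L[ok,1]+L[ok,2])/2),"width",np.median(L[ok,2]-L[ok,1]),"t range",np.percentile(t,[0,.5,99.5,100]), ok.sum(),len(ok))
  d,P,br,X,Y,Z=ld("wv")
  m=comp((X>330)&(X<500)&(Y>190)&(Y<400)&(Z>86)&(Z<103));q=P[m];mz=np.median(q[:,2])
  cs=max(cv2.findContours(m.astype(np.uint8),0,cv2.CHAIN_APPROX_NONE)[0],key=len)[:,0];e=P[cs[:,1],cs[:,0]][:,:2]
  r=least_squares(lambda p:np.hypot(*(e-p[:2]).T)-p[2],[415,262,62],loss="soft_l1",f_scale=1).x;print("disc",r,"z",mz)
  m=comp((X>300)&(X<500)&(Y>190)&(Y<400)&(Z>136)&(Z<156)&(br<90));g=P[m];print("hgrip",m.sum(),rect(g),np.median(g,0),"ang",np.degrees(np.arctan2(*(np.array(rect(g)[:2])-r[:2])[::-1])))
  d,P,br,X,Y,Z=ld("wc")
  for y0 in(-130,-300,-398):
      w=(abs(Y-y0)<34)&(X>410)&(X<535)
      for nm,lo,hi,bt in(("foot",4,13,90),("head",66,84,170),("grip",142,160,60)):
        mm=w&(Z>lo)&(Z<hi)&(br>bt)
        if mm.sum()>30:mm=comp(mm);print(nm,mm.sum(),rect(P[mm]),np.median(P[mm],0))
E
python3 m2.py
```

```text
wm 17938 z 110.84814070279114 [105.6 112.4]
yaw 15.412672766742405 offset 489.05570248248534 width 39.311608262192664 t range [-171.9 -169.2   64.9   67.6] 48 60
wv 6632 z 110.76497716222644 [105.2 115.5]
yaw 15.38025712338047 offset 489.0380023803116 width 39.22875024114302 t range [-65.9 -56.7  84.   84.4] 27 37
disc [428.6 286.5  60.2] z 92.96894484143678
hgrip 1007 [397.  338.5  14.3  35.8  31.3] [397.2 336.9 144.3] ang 121.25522555432032
foot 2372 [ 482.8 -131.1   54.    83.6   86.8] [ 467.4 -139.4    7.9]
head 1149 [ 487.9 -133.7   25.4   27.1   86.1] [ 487.6 -134.8   73.6]
foot 1420 [ 478.9 -300.3   53.8   83.5   79.9] [ 466.7 -286.1    7.5]
head 854 [ 484.2 -301.4   27.1   30.1   79.9] [ 483.5 -299.9   73.5]
grip 851 [ 442.9 -294.2   19.9   24.5   79.7] [ 442.9 -292.7  148.5]
foot 1417 [ 476.9 -398.    53.4   82.8    0.9] [ 462.8 -387.9    7.5]
head 696 [ 481.8 -398.6   27.3   29.7   84.6] [ 481.6 -396.7   73.3]
grip 657 [ 440.2 -398.    19.8   24.6   89.7] [ 440.1 -395.5  148.3]
```

```bash
cat > v.py <<'E'
from m2 import *
YAW=15.4;U=np.array([-np.sin(np.radians(YAW)),np.cos(np.radians(YAW))]);V=np.array([np.cos(np.radians(YAW)),np.sin(np.radians(YAW))])
MT,ST,W=-169.3,81.,489.05
AX=np.array([428.6,286.5])
def hp(deg,z,r=60):
    p=np.radians(180+YAW-deg);return [*(AX+r*np.array([np.cos(p),np.sin(p)])),z],quat(180+YAW-deg)
def turn(bot,a,b,z=137):
    p,q=hp(a,190);bot.move_gripper(50);bot.move_to(p,q);bot.servo_line(hp(a,z)[0],speed=120,until_force=15)
    bot.move_gripper(8,grip_force=50);print("width",bot.read_state()["grip_width"])
    for x in np.linspace(a,b,int(abs(b-a)/8)+2)[1:]:
        p,q=hp(x,z);bot.servo_line(p,q,speed=70)
    s=bot.read_state();print("F",s["ft_force"],s["grip_force"],s["grip_width"])
    bot.move_gripper(50);bot.servo_line(hp(b,200)[0],speed=150)
def look(bot,name):
    bot.move_to([400,235,270],quat(106));bot.dwell(.3);d,st,P=snap(bot,name)
    X,Y,Z=np.moveaxis(P,-1,0);br=d["image"].min(-1)
    m=comp((X>300)&(X<500)&(Y>190)&(Y<400)&(Z>136)&(Z<156)&(br<90));g=P[m];c=rect(g)
    print("handle",m.sum(),c,"opening",180+YAW-np.degrees(np.arctan2(c[1]-AX[1],c[0]-AX[0]))%360,"t",st["clock"])
E
python3 - <<'E'
from rig import bot
from v import *
bot.move_to([400,300,260],quat(121));turn(bot,74.1,-1);look(bot,"shut")
E
```

```text
width 13.491264229363626
F [ 6.5 17.8  0.4] 53.58464956283569 12.821884729381543
handle 833 [370.2 271.2  14.   34.8  15.4] opening 0.7425984881425052 t 14.1917
```

View pics/shut.png

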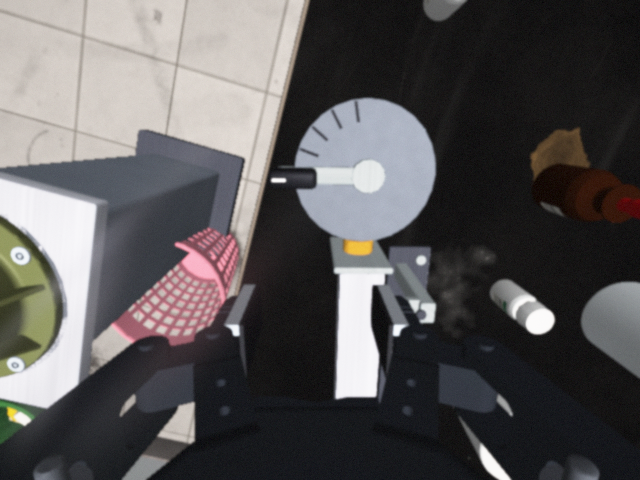

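The handle now points straight forward and covers the first mark, running from (272,177) to the hub at (368,176), so the valve is shut. Next is the carrier nearest the mouth.

```bash
cat > c.py <<'E'
from v import *
def blk(P,p0,lo=140,hi=158):
    X,Y,Z=np.moveaxis(P,-1,0);m=(np.hypot(X-p0[0],Y-p0[1])<35)&(Z>lo)&(Z<hi);m=comp(m);return m.sum(),rect(P[m]),np.median(P[m],0)
def yawof(r): # rect angle -> yaw near 0
    a=r[4]%90;return a if a<45 else a-90
def grasp(bot,name,p0,yaw,z=131):
    bot.move_gripper(60);bot.move_to([*p0,230],quat(90+yaw));bot.dwell(.3)
    d,st,P=snap(bot,name);n,r,m=blk(P,p0);y=yawof(r);print("block",n,r,m,"yaw",y)
    if not(15<r[2]<24 and 20<r[3]<29):print("BAD");return
    bot.move_to([*r[:2],200],quat(90+y));bot.servo_line([*r[:2],z],speed=120,until_force=12)
    bot.move_gripper(15,grip_force=90);s=bot.read_state();print("grip",s["grip_width"],s["grip_force"],s["ee_pos"])
    bot.servo_line([*s["ee_pos"][:2],s["ee_pos"][2]+34],speed=80);s=bot.read_state();print("lift",s["grip_width"],s["ft_force"],s["clock"])
def tp(t,z,w=W-42): return [*(t*U+w*V),z]
QR=quat(90+YAW)
E
python3 - <<'E'
from rig import bot
from c import *
bot.move_to([400,0,280],QR)
grasp(bot,"gA",[444.5,-128.5],-3)
bot.servo_line(tp(MT-45,163.5),QR,speed=100);bot.dwell(.4)
snap(bot,"pA");snap(bot,"sA","side");s=bot.read_state();print(s["ee_pos"],s["grip_width"],s["ft_force"])
cv2.imwrite("pics/pA2.png",np.hstack([cv2.imread("pics/pA.png")[120:480,160:560],cv2.imread("pics/sA.png")[150:330,230:430].repeat(2,0).repeat(2,1)]))
E
```

```text
block 1091 [ 446.3 -128.6   19.8   23.5   87.7] [ 446.2 -127.   148.4] yaw -2.3292312622070312
grip 19.09006246044456 88.70893836021423 [ 446.7 -128.7  131.7]
lift 19.051244014973854 [-0.2 -0.4 -2.1] 18.425
[487.9 -88.  163.5] 19.074881124852407 [-0.5  0.6 -1.3]
```

View pics/pA2.png

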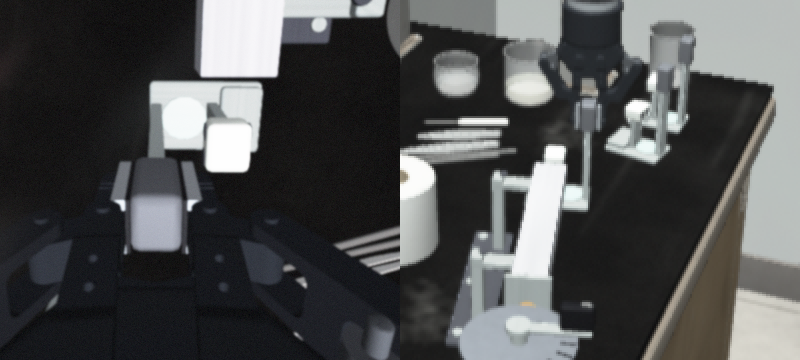

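The wrist view shows the held block at (157,205), the white head at (228,147) and the rail mouth at (240,70). The side view agrees. Next is the head-to-rail comparison.

```bash
cat > hd.py <<'E'
from c import *
def headrail(n,tm=MT-45,zt=75+32.5):
    """head and rail in (t,w,z), same cloud"""
    d=load(f"pics/{n}.npz");P=d["P"];br=d["image"].min(-1);T=P[...,:2]@U;Wc=P[...,:2]@V;Z=P[...,2]
    Q=np.stack([T,Wc,Z],-1)
    m=comp((abs(T-tm)<26)&(abs(Wc-W)<24)&(abs(Z-zt)<7)&(br>150));h=Q[m];zh=np.median(h[:,2])
    c=cv2.minAreaRect(h[:,:2].astype(np.float32))
    g=np.polyfit(h[:,1]-c[0][1],h[:,2],1)
    m=(T>MT-3)&(T<MT+40)&(abs(Wc-W)<26)&(abs(Z-111)<6)&(br>110);r=Q[m]
    L=np.array([np.percentile(r[np.floor(r[:,0]/4)==k][:,1],[1,99]) for k in np.unique(np.floor(r[:,0]/4)) if (np.floor(r[:,0]/4)==k).sum()>20])
    print(n,"head tw",np.array(c[0]),np.array(c[1]),c[2]%90,"z",zh,"slope",g[0]*100,"/100 | rail w",np.median(L.mean(1)),np.median(L[:,1]-L[:,0]),"z",np.median(r[:,2]),"mouth",np.percentile(r[:,0],1))
if __name__=="__main__":
    for n in("pA","sA"):headrail(n)
E
python3 hd.py
```

```text
pA head tw [-214.3  488.5] [29.3 26.3] 0.7559508681297302 z 105.47133887184778 slope 1.192784205603747 /100 | rail w 489.2934340580688 39.49041496312128 z 110.95504026219228 mouth -171.66552213202135Traceback (most recent call last):
  File "hd.py", line 13, in <module>
    for n in("pA","sA"):headrail(n)
                        ~~~~~~~~^^^
  File "hd.py", line 11, in headrail
    print(n,"head tw",np.array(c[0]),np.array(c[1]),c[2]%90,"z",zh,"slope",g[0]*100,"/100 | rail w",np.median(L.mean(1)),np.median(L[:,1]-L[:,0]),"z",np.median(r[:,2]),"mouth",np.percentile(r[:,0],1))
                                                                                                              ~~~~~~^^^
    rcount = _count_reduce_items(arr, axis, keepdims=keepdims, where=where)
    items *= arr.shape[mu.normalize_axis_index(ax, arr.ndim)]
                       ~~~~~~~~~~~~~~~~~~~~~~~^^^^^^^^^^^^^^
numpy.exceptions.AxisError: axis 1 is out of bounds for array of dimension 1
```

```bash
cat > ins.py <<'E'
from hd import *
def insert(bot,tend,dw=0.6,z=163.5):
    s=bot.read_state();z=s["ee_pos"][2]
    w=W-42+dw
    a=bot.servo_line(tp(MT+25,z,w),QR,speed=40,until_force=10);s=bot.read_state();print("enter",a,s["ee_pos"][:2]@U,s["ft_force"],s["grip_width"])
    if a:return False
    b=bot.servo_line(tp(tend+6,z,w),QR,speed=60,until_force=9);s=bot.read_state();print("home",b,s["ee_pos"][:2]@U,s["ee_pos"][:2]@V,s["ft_force"],s["grip_width"],s["clock"])
    return b
def letgo(bot,dz=3):
    p=bot.read_state()["ee_pos"]
    a=bot.servo_line([*p[:2],p[2]-dz],speed=20,until_force=6);print("low",a,bot.read_state()["ee_pos"][2]-p[2])
    bot.move_gripper(55);p=bot.read_state()["ee_pos"];bot.servo_line([*p[:2],235],speed=120)
E
python3 - <<'E'
from rig import bot
from ins import *
print(insert(bot,ST-27))
snap(bot,"hA","side");snap(bot,"hAw")
cv2.imwrite("pics/hA2.png",np.hstack([cv2.imread("pics/hAw.png")[120:480,160:560],cv2.imread("pics/hA.png")[190:370,200:400].repeat(2,0).repeat(2,1)]))
E
```

```text
enter False -144.43798528419467 [-0.9 -0.7 -2.6] 18.89309178731329
home False 59.38956398741888 447.8543467048691 [ 0.9 -6.3  1.3] 19.229658996993496 25.1167
False
```

View pics/hA2.png

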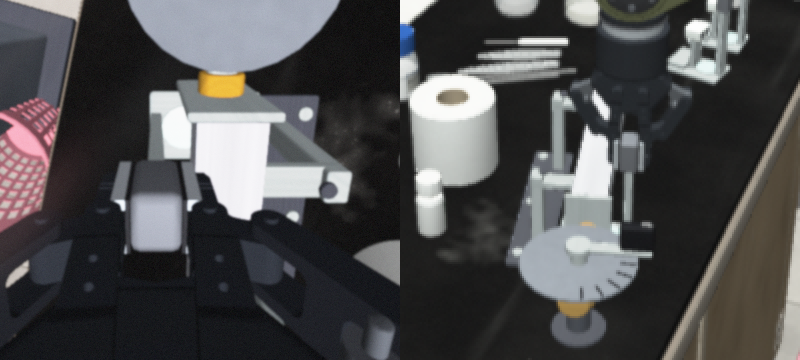

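The carrier is inside the rail with its foot edge at the end plate (wrist crop (170,95)), and the force is about 6 N, so it is home. I'll let go and go for the second.

```bash
python3 - <<'E'
from rig import bot
from ins import *
letgo(bot)
p=tp(-20,250);bot.move_to(p,QR);bot.dwell(.3);d,st,P=snap(bot,"rA")
T=P[...,:2]@U;Wc=P[...,:2]@V;Z=P[...,2]
m=comp((abs(T-55)<40)&(abs(Wc-W+42)<22)&(Z>165)&(Z<190));q=np.stack([T,Wc],-1)[m];print("hung block",m.sum(),cv2.minAreaRect(q.astype(np.float32)),np.median(Z[m]))
bot.move_to([420,-200,270],quat(90))
grasp(bot,"gB",[442.9,-294.0],-10)
bot.servo_line(tp(MT-80,168),QR,speed=150);bot.servo_line(tp(MT-45,163.5),QR,speed=100);bot.dwell(.4)
snap(bot,"pB");headrail("pB");s=bot.read_state();print(s["ee_pos"],s["grip_width"],s["ft_force"],s["clock"])
cv2.imwrite("pics/pB2.png",np.hstack([cv2.imread("pics/pB.png")[120:480,160:560],cv2.imread("pics/rA.png")[::,120:520][60:420]]))
E
```

```text
low True -1.7971416408707341
hung block 1580 ((58.22471618652344, 447.234619140625), (24.029232025146484, 19.626216888427734), 0.027523580938577652) 179.04236042056775
block 1095 [ 443.  -293.4   19.8   23.1   79.8] [ 443.3 -292.   148.4] yaw -10.203987121582031
grip 19.23633979754498 88.39637875556946 [ 443.4 -293.6  131.7]
lift 19.40341170184557 [ 0.1  0.8 -3.2] 31.6167
pB head tw [-214.4  488.6] [26.5 29.2] 89.54475402832031 z 105.35314077586477 slope 1.077042318734856 /100 | rail w 489.2753459896511 39.26341804246243 z 110.96278687389531 mouth -171.24566134075414
[487.9 -88.  163.5] 19.308485361960326 [ 0.2  0.4 -2.4] 33.9167
```

View pics/pB2.png

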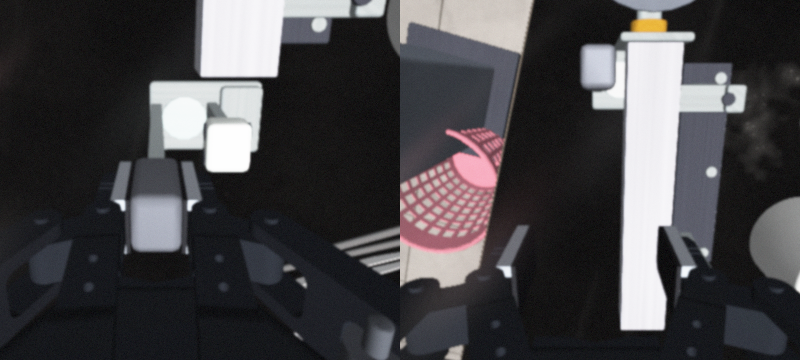

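The first carrier hangs level at the closed end (right crop, block at (598,65)). The second is held with its head at (228,147) in line with the mouth.

```bash
python3 - <<'E'
from rig import bot
from ins import *
print(insert(bot,4.2))
E
```

```text
enter False -144.43584559811865 [-0.3 -0.2 -2.2] 19.493297598473745
home False 9.60638107525105 447.8681337790231 [ 1.5 -5.5  0.9] 18.978018034529764 38.5417
False
```

```bash
cat > hung.py <<'E'
from ins import *
def hung(bot,name,t0,tp_=-20,z=250):
    bot.move_to(tp(tp_,z),QR);bot.dwell(.3);d,st,P=snap(bot,name)
    T=P[...,:2]@U;Wc=P[...,:2]@V;Z=P[...,2];br=d["image"].min(-1)
    for t in t0:
        m=(abs(T-t)<24)&(abs(Wc-W+42)<22)&(Z>165)&(Z<190)
        if m.sum()<50: print("none",t);continue
        m=comp(m);q=np.stack([T,Wc],-1)[m];c=cv2.minAreaRect(q.astype(np.float32));print("block t,w",np.array(c[0]),np.array(c[1]),c[2]%90,"z",np.median(Z[m]))
    m=(abs(Wc-W+37)<8)&(Z>30)&(Z<45)&(br>90)&(T>-150)   # foot plates in front of the rail
    h=np.histogram(T[m],np.arange(-120,100,2));print("feet",[(int(b),int(n)) for n,b in zip(*h) if n>0])
E
python3 - <<'E'
from rig import bot
from hung import *
letgo(bot);hung(bot,"rB",[58,5]);print(bot.read_state()["clock"])
cv2.imwrite("pics/rB2.png",cv2.imread("pics/rB.png")[0:480,120:520])
E
```

```text
low True -1.5730493633616902
block t,w [ 57.3 447.2] [19.7 23.3] 89.95848846435547 z 178.97521769414834
block t,w [  8.7 447.3] [24.1 19.8] 0.03745627775788307 z 179.08152259538747
feet [(0, 1), (2, 10), (4, 18), (6, 20), (8, 36), (10, 37), (12, 32), (14, 33), (16, 32), (18, 34), (20, 34), (22, 36), (24, 29), (26, 32), (28, 33), (30, 35), (32, 50), (34, 34), (36, 34), (38, 33), (40, 12)]
40.5583
```

View pics/rB2.png

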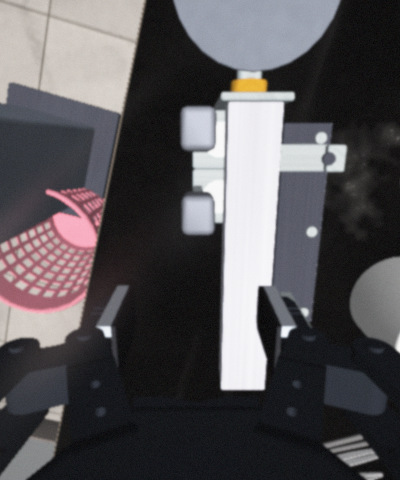

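Both carriers hang at (198,130) and (198,213), but the blocks are 49 mm apart instead of 54. My push at block height tilted them against their feet, so they are jammed slightly off plumb. I'll pull each back, release it so it hangs plumb, re-grip it and bring it home gently.

```bash
cat >> hung.py <<'E'
def take(bot,t,z=161,w=W-42-.0):
    bot.move_gripper(50);bot.move_to(tp(t,225,w),QR);bot.servo_line(tp(t,z,w),speed=120,until_force=12);bot.move_gripper(15,grip_force=70)
def free(bot,t,back):
    take(bot,t);bot.servo_line(tp(t-back,161),speed=40);bot.move_gripper(50);bot.dwell(.6);bot.servo_line(tp(t-back,225),speed=150)
def home(bot,tstart,tend,f=3.5,up=1.0,take_=True):
    if take_:take(bot,tstart)
    p=bot.read_state()["ee_pos"];w=p[:2]@V;z=p[2]+up
    bot.servo_line(tp(tstart,z,w),speed=20)
    if tend-7>tstart: bot.servo_line(tp(tend-7,z,w),speed=50)
    b=bot.servo_line(tp(tend+3,z,w),speed=12,until_force=f);s=bot.read_state();t=s["ee_pos"][:2]@U;print("home",b,"t",t,s["ft_force"][:2]@U,s["ft_force"])
    bot.servo_line(tp(t-.7,z,w),speed=10);bot.servo_line(tp(t-.7,z-up-.3,w),speed=10);bot.move_gripper(50);bot.dwell(.5);bot.servo_line(tp(t,225),speed=150)
E
python3 - <<'E'
from rig import bot
from hung import *
free(bot,8.7,25);free(bot,57.5,12)
hung(bot,"rC",[46,-16],tp_=-60);print(bot.read_state()["clock"])
E
```

```text
block t,w [ 41.5 447. ] [24.4 19.6] 0.21968936920166016 z 178.49642889490548
block t,w [-23.4 446.9] [23.6 19.8] 0.7866493463516235 z 178.40890510755423
feet [(-24, 5), (-22, 17), (-20, 20), (-18, 22), (-16, 21), (-14, 27), (-12, 34), (-10, 34), (-8, 34), (-6, 42), (-4, 43), (-2, 34), (0, 34), (2, 34), (14, 17), (16, 34), (18, 50), (20, 35), (22, 34), (24, 34), (26, 36), (28, 49), (30, 27), (32, 20), (34, 25), (36, 13), (38, 1)]
49.025
```

```bash
python3 - <<'E'
from rig import bot
from hung import *
home(bot,41.5,54);home(bot,-23.4,0)
hung(bot,"rD",[54,0],tp_=-60);print(bot.read_state()["clock"])
E
```

```text
home True t 51.88217455756963 -3.3535381261922823 [ 1.7 -3.  -0.6]
home True t -1.6259400950109182 -3.5846886591274374 [ 1.7 -3.2 -0.7]
block t,w [ 51.3 446.7] [24.7 19.9] 0.808986246585846 z 178.43840030328388
block t,w [ -2.6 446.4] [23.5 19.8] 0.16614936292171478 z 178.5365128260647
feet [(6, 4), (8, 44), (10, 34), (12, 34), (14, 34), (16, 34), (18, 51), (20, 34), (22, 34), (24, 34), (26, 45), (28, 40), (30, 34), (32, 34), (34, 43), (36, 40), (38, 35), (40, 38), (42, 24), (44, 20), (46, 30), (48, 20), (50, 20), (52, 5), (54, 1)]
59.5333
```

```bash
python3 - <<'E'
from hung import *
for n in("wv","rD"):
    P=load(f"pics/{n}.npz")["P"];br=load(f"pics/{n}.npz")["image"].min(-1);T=P[...,:2]@U;Wc=P[...,:2]@V;Z=P[...,2]
    m=(Wc>W-30)&(Wc<W+30)&(abs(Wc-W)>21.5)&(T>60)&(T<100)&(Z>100)&(Z<118)&(br>90);print(n,m.sum(),np.percentile(T[m],[2,10,50,90,98]) if m.sum() else "",np.median(Wc[m]))
im=cv2.imread("pics/rD.png");P=load("pics/rD.npz")["P"];T=P[...,:2]@U;Wc=P[...,:2]@V
v,u=np.argwhere((abs(T-75)<40)&(abs(Wc-W)<60)).T;print(u.min(),u.max(),v.min(),v.max())
cv2.imwrite("pics/rDc.png",cv2.resize(im[v.min():v.max(),u.min():u.max()],None,fx=4,fy=4,interpolation=2)[:600,:800])
E
```

```text
wv 107 [79.3 80.  83.7 84.4 84.6] 510.6341020587986
rD 129 [78.  78.4 80.2 82.9 83.9] 510.8566477868577
298 462 0 115
```

View pics/rDc.png

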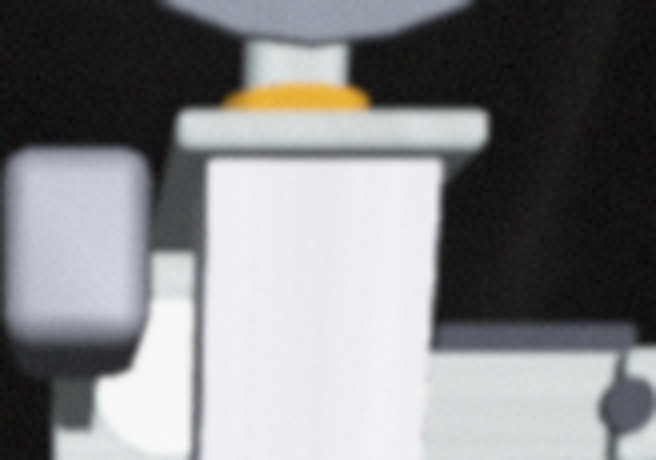

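The crop shows the first carrier's foot meeting the plate's inner face at (175,250). It is home, and the spacing is 53.9 mm. Now the third.

```bash
python3 - <<'E'
from rig import bot
from hung import *
bot.move_to([420,-200,270],quat(90))
grasp(bot,"gC",[440.2,-398.0],0)
bot.servo_line(tp(MT-80,168),QR,speed=150);bot.servo_line(tp(MT-45,163.5),QR,speed=100);bot.dwell(.4)
snap(bot,"pC");headrail("pC");s=bot.read_state();print(s["ee_pos"],s["grip_width"],s["ft_force"],s["clock"])
E
```

```text
block 1076 [ 440.3 -397.9   19.7   23.1    0.1] [ 440.3 -396.6  148.4] yaw 0.13202540576457977
grip 18.73810735967361 88.38692307472229 [ 440.6 -398.2  131.8]
lift 18.81828882529217 [-0.7  0.3 -2.8] 64.0
pC head tw [-215.   488.6] [26.7 29.4] 89.852783203125 z 105.28900316938261 slope 1.5190943415806832 /100 | rail w 489.3076390151691 39.283763917600936 z 110.97330007204117 mouth -171.2251319026783
[487.9 -88.1 163.5] 18.800630348577066 [-0.  -0.1 -2.6] 66.9833
```

```bash
python3 - <<'E'
from rig import bot
from hung import *
z=bot.read_state()["ee_pos"][2]
a=bot.servo_line(tp(MT+25,z,W-41.4),QR,speed=40,until_force=10);s=bot.read_state();print("enter",a,s["ft_force"],s["grip_width"])
if not a:
    bot.servo_line(tp(MT+25,z-1,W-41.4),speed=20)
    home(bot,MT+25,-56.3,up=0,take_=False)
    hung(bot,"rE",[51,-2.6,-56.5],tp_=-90);print(bot.read_state()["clock"])
cv2.imwrite("pics/rE2.png",cv2.imread("pics/rE.png")[:,120:520])
E
```

```text
enter False [ 0.4  0.2 -2.4] 18.891591721706376
home True t -55.521650114444114 -2.8738628847342786 [ 0.9 -2.7 -1.3]
block t,w [ 43.7 446.5] [19.9 10.2] 89.49051666259766 z 177.89486814875457
block t,w [ -3.1 446.3] [19.8 23.5] 89.81149291992188 z 178.56549252294695
block t,w [-57.1 446.6] [24.1 19.8] 0.21063995361328125 z 178.46722714927927
feet [(-62, 1), (-60, 4), (-58, 14), (-56, 20), (-54, 17), (-52, 24), (-50, 22), (-48, 27), (-46, 34), (-44, 34), (-42, 34), (-40, 34), (-38, 45), (-36, 39), (-34, 34), (-32, 34), (-30, 34), (-28, 34), (-26, 34), (-24, 47), (-22, 38), (-20, 34), (-18, 34), (-16, 34), (-14, 23), (26, 3), (28, 53), (30, 36), (32, 45), (34, 45), (36, 38), (38, 52), (40, 35), (42, 27), (44, 29), (46, 22), (48, 29), (50, 22), (52, 27), (54, 22), (56, 25), (58, 17), (60, 25), (62, 21), (64, 19), (66, 3)]
74.4333
```

View pics/rE2.png

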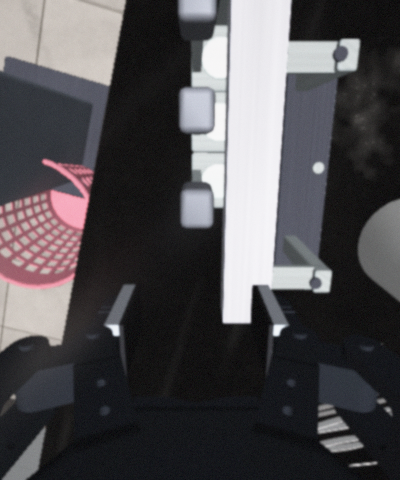

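All three hang together, with blocks at (195,5), (197,110) and (197,205) 54 mm apart and feet touching. The bench has no carriers left, so I'll open the valve to 60°.

```bash
python3 - <<'E'
from rig import bot
from hung import *
bot.move_to([400,200,280],quat(150))
turn(bot,0,60);look(bot,"open")
c,s,P=snap(bot,"end","side")
m=np.hstack([cv2.imread("pics/open.png")[60:360,200:500],cv2.imread("pics/end.png")[130:430,200:500]]);cv2.imwrite("pics/fin.png",m)
E
```

```text
width 13.295242991697005
F [-4.1  9.1  3.5] 50.372541546821594 13.139176672755655
handle 969 [385.3 329.1  14.1  35.8  45. ] opening 59.958429126741464 t 81.175
```

View pics/fin.png

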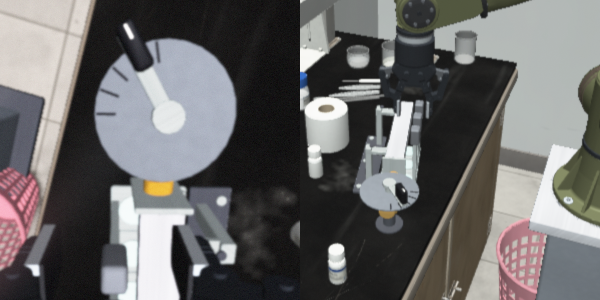

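The handle covers the fourth mark (three carriers), leaving marks at (105,113), (105,93), (120,74) and (158,50). The bench is clear of carriers and the bottles stand. One last numeric check of the hung carriers, then I'll hand in.

```bash
python3 - <<'E'
from rig import bot
from hung import *
hung(bot,"fz",[51.3,-2.7,-57],tp_=-45,z=265)
print(bot.read_state()["clock"],bot.read_state()["ft_force"])
bot.dwell(.3);print(bot.finish_job())
E
```

```text
block t,w [ 51.1 446.5] [23.9 19.9] 0.7038823962211609 z 178.4946653387677
block t,w [ -2.4 446.2] [19.8 23.5] 89.2051010131836 z 178.47044505698244
block t,w [-56.6 446.4] [23.5 19.9] 0.6836353540420532 z 178.2698009697955
feet [(-80, 2), (-78, 11), (-76, 10), (-74, 15), (-72, 12), (-70, 13), (-68, 15), (-66, 14), (-64, 15), (-62, 11), (-60, 15), (-58, 18), (-56, 18), (-54, 18), (-52, 15), (-50, 14), (-48, 26), (-46, 36), (-44, 30), (-42, 4), (-4, 1), (-2, 2), (0, 8), (2, 18), (4, 19), (6, 19), (8, 31), (10, 32), (12, 32), (14, 32), (16, 32), (18, 31), (20, 45), (22, 35), (24, 32), (26, 32), (28, 32), (30, 32), (32, 32), (34, 32), (36, 32), (38, 37), (40, 31), (42, 18), (44, 6), (46, 1)]
82.325 [-0.4 -0.2  0.2]
the job is handed in; nothing more can be done
None
```

The job is handed in at about 82 s: I shut the valve, hung all three carriers together against the closed end (54 mm apart), and reopened the valve to the three-carrier mark (measured 60°), leaving the bottles and beaker alone.

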